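# Wind the core clamp shut

### The arm

A 7-joint arm with a two-finger parallel gripper is mounted at the origin on a cart in front of the work surface, level with it; the furniture and walls round the work are solid. World frame = base frame: x ahead of the robot, y to its left, z up, the work surface at z = 0. Lengths are in m, angles in rad, forces in N, time in s.
With the tool pointing down it reaches from about 0.4 to 0.85 m from the base axis. Payload 4.4 kg.
Tool frame: the origin (TCP) lies on the centre line of the jaws, within the pads' length; the fingertips stand 22 mm ahead of it and the grasp point (between the pads) lies 3 mm ahead of it (ctrl.tips_ahead is the distance from the TCP to the fingertips, in m); z points along the fingers, y is the direction in which the jaws open and shut (so a half turn about z gives the same grasp; the last joint's range is limited). The gripper opens to 94 mm and grips with 3 to 60 N. Pads are 16 mm wide; open, the fingers measure 119 mm over their backs; the gripper's body (75 mm by 177 mm) begins 78 mm behind the grasp point.
Start: joints at [-1.312, 0.628, 0.038, 1.517, -0.027, 0.996, -0.02], TCP at [0.207, 0.616, 0.227] pointing down, gripper open.
Joint ranges: [-3.06, 3.06], [-0.37, 2.12], [-1.25, 1.32], [0.18, 2.47], [-1.1, 4.24], [0.23, 1.98], [-2.94, 2.94]. Speed limits (rad/s): [2.57, 2.57, 3.14, 3.14, 3.14, 3.14, 3.14].

### API

Orientations are given as [roll, pitch, yaw] about the fixed x, y, z axes, in that order (R = Rz(yaw) Ry(pitch) Rx(roll)).
In Python, from workcell import readout, capture, close_job, nets, ctrl gives the robot as it stands. The module is installed in compiled form; this text tells all that it offers.
- The arm moves only by the tool send_rows, never from a script. Its argument "deltas" is a list that holds one entry, the list of rows, each a list of 7 numbers: the turn, a rotation vector about the tool's x, y, z in degrees, then the shift along the tool's x, y, z in mm, then the finger opening in mm, from 0 to 94. In form: [[[rx, ry, rz, x, y, z, hand], ...]]. A call has 1 to 12 rows; each row is the pose to reach, as a shift and turn from the pose commanded when the call began, along the tool's axes at that moment; what a row does not reach only later rows make up. A row lasts 1/10 s, in which the tool goes at most 50 mm and 8.59 degrees, less where a joint would pass 70% of its speed; a pose out of reach is approached as far as the arm can. A call with a gripper value outside its range is refused whole. The fingers move at their own pace and stop on an object; "force" is the grip in N (left out, the last holds). Time passes only in rows, so rows that repeat a pose let the fingers close. It gives the time, the measured TCP pose, the force and the opening at its end, in the units of the state.
- readout.read_state(): the state, without advancing time (a new reading comes with each control period).
- capture(name): name is "scene" or "top" or "wrist"; returns a dict with "frame" (420x560x3 uint8, red, green, blue), "camera_matrix" (3x3 intrinsics, pixels), "extrinsics" (4x4, takes a point from world to camera coordinates). Camera axes: x right, y down, z forward; pixel columns grow to the right and rows downward; lengths in m; the calibration is good to about 2 mm. A picture is of the moment at which its call begins. There is no depth.
- close_job(): hands the job in, once; it reports no verdict.
Trained networks look in the newest picture that a camera, given by its name, has taken for a name from the list of things; names that differ only in an ending like _2 or _b are one class to them, and where a whole thing is asked for, a point or a joint stands for the part that bears it (a point fixed in the world has none). Each returns a list of dicts, best first, with "confidence" (0 to 1); they miss things now and then, are a little off and sometimes report something else, mostly with a low value. They report only what shows in the picture. A call takes as long as a camera call. They do not tell look-alikes from the thing itself.
- nets.boxes_of(camera, label): "point" ([x, y, z] in m, in world coordinates, good to about 4 mm: the middle of the surface that is visible of it).
- nets.pinpoint(camera, label): "point" ([x, y, z] in m, in world coordinates, good to about 4 mm: a listed point, or the origin of a listed thing).
The state is a dict: "t": time; "joint_pos": joint angles; "dq": joint speeds; "tau": joint torques, N m; "tcp_pos": TCP position; "orientation": TCP orientation; "ft_force": force on the tool from outside, world axes, zero at the start; "wrist_torque": the same for the moment, N m; "width": finger opening in m.
Only numpy, scipy, OpenCV 4.12 (cv2) and the standard library are available. Lean on these libraries where they do the work, as an engineer would, in place of code of your own. Each camera call takes 0.05 s, during which the arm holds its last target.

### The job

Two hand-cranked core clamps stand open on the table. On the one that holds the wide cardboard tape core, take the crank by its loose grip sleeve and wind it clockwise (seen from above) until the sliding jaw has pushed the core fully home against the fixed jaw and holds it snug, then let go. Leave the other clamp, with the small core, alone.

Things in the scene. Friction and masses are not known exactly. Their poses are not given: they have to be found in the camera images.
- wide_sleeve: black upright grip sleeve on the crank of the clamp with the wide core: 24 mm diameter, 50 mm tall, spins freely on its pin, so it can stay held without turning the hand. Origin at its centre, 110 mm above the table (pin head up to 140 mm; the rest of the clamp under 91 mm). It moves on a level circle of 40 mm radius round wide_axis. Takes about 3 N to turn; stays where left
- wide_axis (a point): point on the vertical crank axis of that clamp, 110 mm above the table. The clamp's grey base, 70 x 272 x 10 mm, is fixed to the table. Axes: z up, y along the base from crank to fixed V-shaped jaw (the way the sliding jaw closes). At crank angle 0 the sleeve lies on the -x side. The wide core is home with its centre at y = +154 mm, x = 0 from here
- wide_crank (a joint): crank angle in rad of the clamp with the wide core. It grows clockwise seen from above and closes the jaw, 60 mm of jaw travel per full turn. It starts between 0 and 2.1; the jaw has the core snug against the fixed jaw at 5.87, which is a hard end stop
- wide_core_center (a point): centre of the wide cardboard tape core, a plain ring 76 mm outside diameter and 20 mm tall, lying flat and loose on the clamp's base (centre 20 mm above the table) between the sliding and the fixed jaw, not yet touching either
- small_sleeve: the like sleeve on the crank of the other, identical clamp, which holds a small core (42 mm diameter, 24 mm tall). Same size and height. To be left alone
There are look-alikes about, which are no part of the job. What is shaped like the part that bears wide_core_center but blue is not meant.

How it is judged:
On the way, in this order (a step that is already met when the one before it is completed fails the run):
1. the crank has been wound past 2.9 rad with the sleeve in the fingers (value of joint wide_crank above 2.9 rad and contact force between wide_sleeve and the fingers above 1 N), for 0.1 s.
2. the crank has been wound past 4.4 rad with the sleeve in the fingers (value of joint wide_crank above 4.4 rad and contact force between wide_sleeve and the fingers above 1 N), for 0.1 s.
At the end, for the whole second after the job is handed in: The crank of the clamp with the wide core rests within 0.42 rad (4 mm of jaw travel) of its end stop at 5.87 rad, and the wide core lies flat (within 10 degrees) between the jaws, its centre within about 10 mm of home (144 to 162 mm along y and 12 mm either way in x from the crank axis) (value of joint wide_crank above 5.45 rad and velocity of joint wide_crank between -0.1 and 0.1 rad/s and y of wide_core_center in the frame of wide_axis between 0.144 and 0.162 m and x of wide_core_center in the frame of wide_axis between -0.012 and 0.012 m and angle between wide_core_center's own z axis and vertical below 0.17 rad); the robot touches nothing.
It fails at once if the other clamp's crank is turned (its sleeve moves more than 15 mm) (distance of small_sleeve from where it was at the start of the episode above 0.015 m).
It also fails if it takes over 42 s, if anything falls off the work surface, if the arm or the gripper's body presses on something with over 40 N, if the wrist force passes 120 N, or if a joint passes its speed limit or range.

## Working session

There is one attempt and no reset: what is moved stays moved. The work goes in short steps, Python scripts to look and compute and a tool call to move; the robot and the scene stay as the last step left them, time stands still between calls to the robot, and variables do not carry over. Pictures are saved under pics/ and viewed, and the job is handed in when it is done.

Besides the shell and the picture viewer there is one more tool, called after "Call:" by a JSON object that holds its "name" and its "arguments", one argument or row to a line. send_rows: Moves the arm, as the interface text tells. Its arguments: {"type":"object","properties":{"deltas":{"type":"array"},"force":{"type":"number"}},"required":["deltas"]}

```bash
mkdir -p pics; python3 - <<'E'
from workcell import readout, capture, close_job, nets, ctrl
import cv2
s=readout.read_state()
print({k:s[k] for k in ('t','tcp_pos','orientation','width','joint_pos')}, ctrl.tips_ahead)
for c in('scene','top'):
    r=capture(c); cv2.imwrite(f'pics/{c}0.png',r['frame'][:,:,::-1])
    for l in('wide_sleeve','wide_axis','wide_core_center','small_sleeve'):
        for f in('pinpoint','boxes_of'):
            try: print(c,l,f,[( [round(float(v),3) for v in d['point']],round(d['confidence'],2)) for d in getattr(nets,f)(c,l)])
            except Exception as e: print(c,l,f,e)
print(readout.read_state()['t'])
E
```

```text
{'t': 0.0, 'tcp_pos': array([0.2071908 , 0.61545226, 0.22660239]), 'orientation': array([-3.13978099e+00,  2.94828482e-05,  2.81685104e+00]), 'width': 0.09382765924277256, 'joint_pos': array([-1.3118187 ,  0.62928744,  0.03843252,  1.51833537, -0.02698226,
        0.99629945, -0.01998204])} 0.022
scene wide_sleeve pinpoint [([0.573, -0.238, 0.111], 0.56)]
scene wide_sleeve boxes_of [([0.565, -0.248, 0.115], 0.62)]
scene wide_axis pinpoint [([0.609, -0.256, 0.109], 0.93)]
scene wide_axis boxes_of []
scene wide_core_center pinpoint [([0.639, 0.133, 0.01], 0.95), ([0.621, -0.108, 0.019], 0.69)]
scene wide_core_center boxes_of [([0.619, -0.112, 0.023], 0.92), ([0.638, 0.13, 0.011], 0.87)]
scene small_sleeve pinpoint [([0.415, -0.098, 0.106], 0.74)]
scene small_sleeve boxes_of [([0.41, -0.105, 0.114], 0.58)]
top wide_sleeve pinpoint [([0.571, -0.233, 0.107], 0.63)]
top wide_sleeve boxes_of []
top wide_axis pinpoint [([0.602, -0.255, 0.109], 0.75)]
top wide_axis boxes_of [([0.604, -0.185, 0.011], 0.72)]
top wide_core_center pinpoint [([0.622, -0.103, 0.022], 0.93), ([0.638, 0.134, 0.011], 0.65)]
top wide_core_center boxes_of [([0.64, 0.137, 0.018], 0.95), ([0.624, -0.108, 0.033], 0.66)]
top small_sleeve pinpoint [([0.416, -0.099, 0.108], 0.64)]
top small_sleeve boxes_of []
0.9
```

View pics/scene0.png

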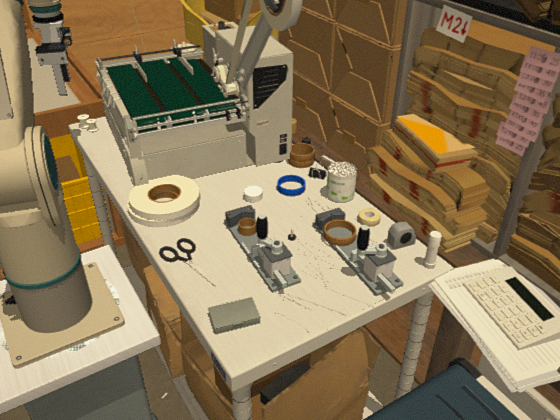

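View pics/top0.png

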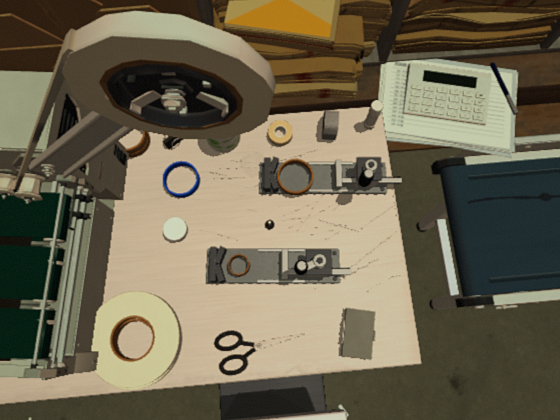

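```bash
python3 - <<'E'
import cv2
a=cv2.imread('pics/top0.png')[140:220,240:420]; cv2.imwrite('pics/topz.png',cv2.resize(a,None,fx=4.4,fy=4.4,interpolation=cv2.INTER_CUBIC))
a=cv2.imread('pics/scene0.png')[190:310,290:450]; cv2.imwrite('pics/scz.png',cv2.resize(a,None,fx=4.8,fy=4.8,interpolation=cv2.INTER_CUBIC))
E
```

```text
(no output)
```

View pics/topz.png

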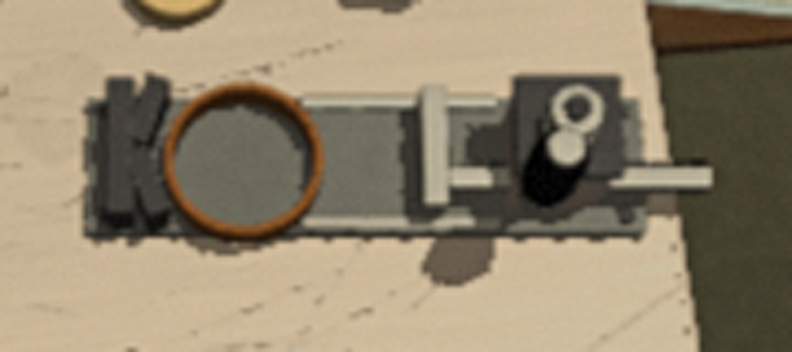

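View pics/scz.png

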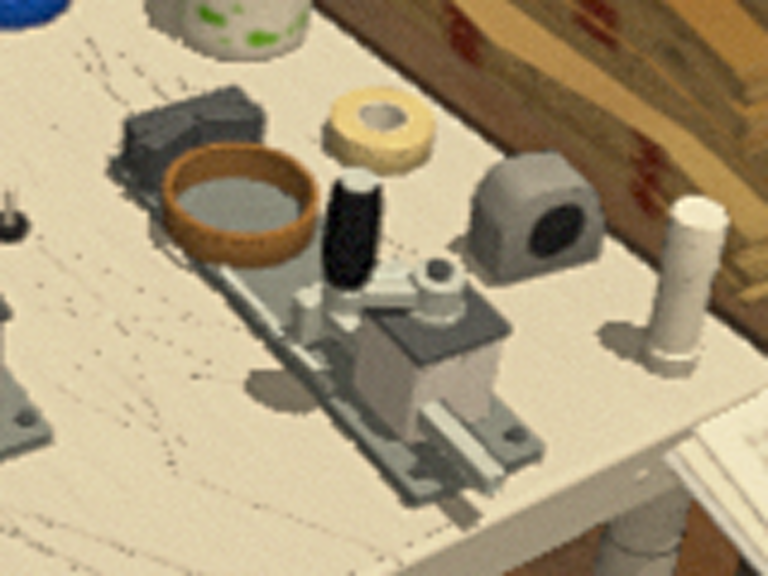

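```bash
cat > h.py <<'E'
from workcell import readout, capture, close_job, nets, ctrl
import numpy as np, cv2
def ray(r,uv):
    T=r['extrinsics'];R=T[:3,:3];t=T[:3,3]
    d=R.T@np.linalg.solve(r['camera_matrix'],np.array([*uv,1.]));return -R.T@t,d
def atz(r,uv,z):
    o,d=ray(r,uv);return o+d*(z-o[2])/d[2]
def tri(r1,u1,r2,u2):
    A=[];b=[]
    for r,u in((r1,u1),(r2,u2)):
        o,d=ray(r,u);d=d/np.linalg.norm(d);P=np.eye(3)-np.outer(d,d);A.append(P);b.append(P@o)
    return np.linalg.lstsq(np.vstack(A),np.hstack(b),rcond=None)[0]
E
python3 - <<'E'
from h import *
np.set_printoptions(precision=4,suppress=True)
t=capture('top');s=capture('scene')
c=lambda x,y:(x/4.4+240-.4,y/4.4+140-.4)
e=lambda x,y:(x/4.8+290-.4,y/4.8+190-.4)
print('head tri',tri(t,c(568,148),s,e(360,182)),'z.14',atz(t,c(568,148),.14),atz(s,e(360,182),.14))
print('hub tri',tri(t,c(577,108),s,e(438,270)),'z.09',atz(t,c(577,108),.091),atz(s,e(438,270),.091))
for p in((87,235),(642,235),(638,97),(87,97)): print('corner',atz(t,c(*p),.01))
for p in((405,500),(540,445),(120,165)): print('corner s',atz(s,e(*p),.01))
print('core',atz(t,c(244,160),.03))
print('cams',ray(t,(0,0))[0],ray(s,(0,0))[0])
E
```

```text
head tri [ 0.5748 -0.2361  0.1362] z.14 [ 0.5728 -0.2348  0.14  ] [ 0.5723 -0.2398  0.14  ]
hub tri [ 0.6095 -0.2546  0.0863] z.09 [ 0.6072 -0.2531  0.091 ] [ 0.606  -0.2587  0.091 ]
corner [ 0.5922 -0.0288  0.01  ]
corner [ 0.5685 -0.2955  0.01  ]
corner [ 0.6388 -0.3039  0.01  ]
corner [ 0.6627 -0.0342  0.01  ]
corner s [ 0.5644 -0.3001  0.01  ]
corner s [ 0.6373 -0.3049  0.01  ]
corner s [ 0.5942 -0.0415  0.01  ]
core [ 0.6167 -0.1066  0.03  ]
cams [ 0.3186 -0.05    0.9112] [-0.0203 -0.8707  0.7997]
```

```bash
python3 - <<'E'
from h import *
np.set_printoptions(precision=3,suppress=True)
t=capture('top');s=capture('scene');w=capture('wrist')
cv2.imwrite('pics/w0.png',w['frame'][:,:,::-1])
for n,a in (('scene',s),):
    cv2.imwrite('pics/sc_m.png',cv2.resize(a['frame'][0:220,0:330,::-1],None,fx=2.4,fy=2.4,interpolation=cv2.INTER_CUBIC))
print('machine base scene',atz(s,(137,186),0),atz(s,(287,160),0))
print('roll tape', atz(s,(165,200),.05))
E
```

```text
machine base scene [0.288 0.357 0.   ] [0.708 0.263 0.   ]
roll tape [0.306 0.185 0.05 ]
```

View pics/sc_m.png

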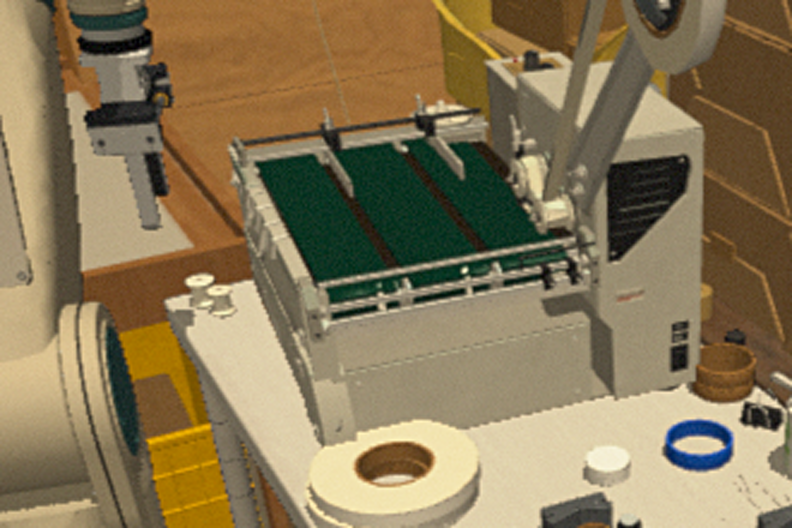

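View pics/w0.png

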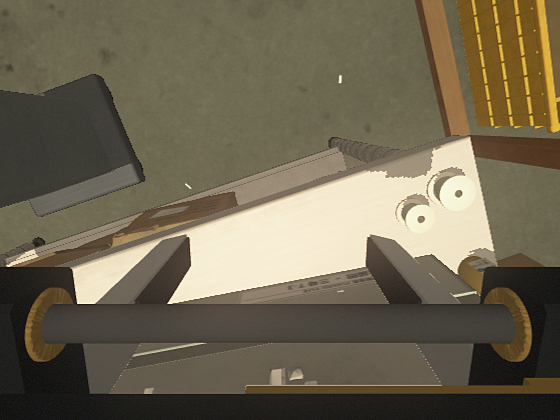

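```bash
python3 - <<'E'
from h import *
np.set_printoptions(precision=3,suppress=True)
t=capture('top');s=capture('scene')
print('lamp hub',tri(t,(173,92),s,(275,3)))
# height of point above known xy: machine corner
for uv in((133,128),(137,145)):
    o,d=ray(s,uv); k=(0.357-o[1])/d[1]; print(o+k*d)
# rear-left corner rail
for z in(.15,.2,.25): print(z,atz(s,(97,60),z),atz(s,(133,128),z),atz(t,(73,195),z))
E
```

```text
lamp hub [0.539 0.038 0.521]
[0.304 0.357 0.17 ]
[0.307 0.357 0.12 ]
0.15 [0.375 0.931 0.15 ] [0.314 0.396 0.15 ] [0.575 0.3   0.15 ]
0.2 [0.345 0.792 0.2  ] [0.289 0.298 0.2  ] [0.559 0.277 0.2  ]
0.25 [0.315 0.653 0.25 ] [0.263 0.201 0.25 ] [0.542 0.254 0.25 ]
```

```bash
python3 - <<'E'
from h import *
np.set_printoptions(precision=3,suppress=True)
t=capture('top');s=capture('scene')
print(t['camera_matrix'])
a=cv2.resize(s['frame'][0:60,230:330,::-1],None,fx=8,fy=8,interpolation=cv2.INTER_CUBIC)
b=cv2.resize(t['frame'][0:200,0:300,::-1],None,fx=2.66,fy=2.66,interpolation=cv2.INTER_CUBIC)
cv2.imwrite('pics/lampS.png',a);cv2.imwrite('pics/lampT.png',b)
E
```

```text
[[443.096   0.    282.094]
 [  0.    443.096 212.781]
 [  0.      0.      1.   ]]
```

View pics/lampS.png

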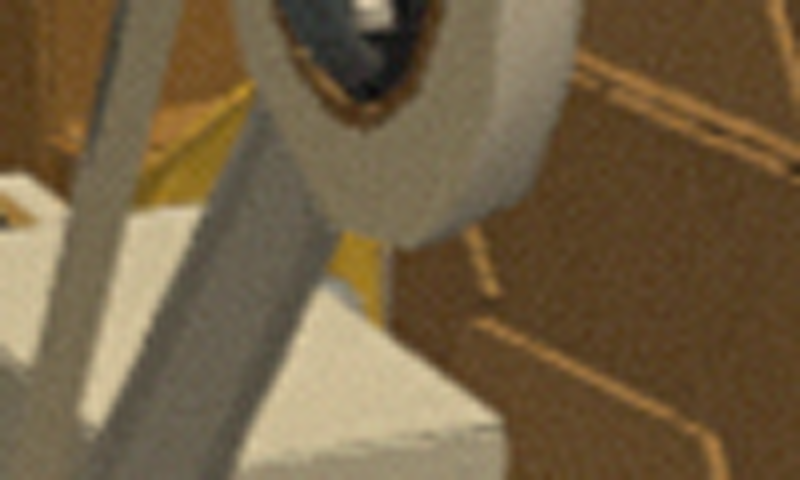

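View pics/lampT.png

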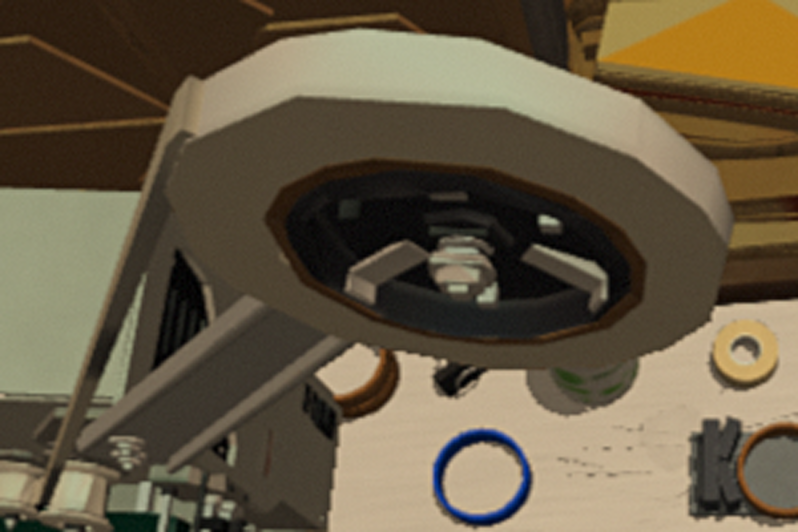

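```bash
python3 - <<'E'
from h import *
np.set_printoptions(precision=3,suppress=True)
t=capture('top');s=capture('scene')
for uv in((277,1),(281,30),(260,3),(302,2)):
    o,d=ray(s,uv); print(uv,[ (o+d*(x-o[0])/d[0]) for x in(.5,.54,.58)])
for uv in((173,92),(66,68),(268,115),(190,137),(110,38)):
    o,d=ray(t,uv); print('t',uv,[ (o+d*(x-o[0])/d[0]) for x in(.5,.54,.58)])
print(tri(t,(190,137),s,(281,30)), tri(t,(268,115),s,(302,2)))
for v in(92,): print(tri(t,(174,102),s,(277,1)),tri(t,(174,95),s,(276,-3)))
E
```

```text
(277, 1) [array([ 0.5  , -0.019,  0.539]), array([0.54 , 0.046, 0.519]), array([0.58 , 0.112, 0.499])]
(281, 30) [array([ 0.5  , -0.033,  0.491]), array([0.54 , 0.031, 0.467]), array([0.58 , 0.095, 0.443])]
(260, 3) [array([0.5  , 0.043, 0.521]), array([0.54 , 0.113, 0.5  ]), array([0.58 , 0.183, 0.478])]
(302, 2) [array([ 0.5  , -0.1  ,  0.555]), array([ 0.54 , -0.04 ,  0.536]), array([0.58 , 0.019, 0.518])]
t (173, 92) [array([0.5  , 0.018, 0.601]), array([0.54 , 0.033, 0.533]), array([0.58 , 0.047, 0.464])]
t (66, 68) [array([0.5  , 0.08 , 0.643]), array([0.54 , 0.109, 0.584]), array([0.58 , 0.138, 0.525])]
t (268, 115) [array([ 0.5  , -0.055,  0.55 ]), array([ 0.54 , -0.056,  0.47 ]), array([ 0.58 , -0.057,  0.39 ])]
t (190, 137) [array([0.5  , 0.021, 0.517]), array([0.54 , 0.037, 0.43 ]), array([0.58 , 0.053, 0.343])]
t (110, 38) [array([0.5  , 0.04 , 0.671]), array([0.54 , 0.06 , 0.618]), array([0.58 , 0.08 , 0.564])]
[0.53  0.028 0.467] [ 0.516 -0.059  0.54 ]
[0.534 0.034 0.523] [0.534 0.033 0.531]
```

```bash
cat >> h.py <<'E'
from scipy.spatial.transform import Rotation as Ro
def rel(wp):
    "wp: list of (x,y,z,yaw)-> rows relative to current state (measured); prints rz(deg), xyz mm"
    s=readout.read_state(); R=Ro.from_euler('xyz',s['orientation']).as_matrix()
    for x,y,z,yaw in wp:
        d=R.T@(np.array([x,y,z])-s['tcp_pos'])*1000
        rv=(Ro.from_matrix(R).inv()*Ro.from_euler('xyz',[np.pi,0,yaw])).as_rotvec(degrees=True)
        print(np.round(rv,1),np.round(d).astype(int))
E
python3 - <<'E'
from h import *
y0=2.817;a0=1.247
pol=lambda r,a:(r*np.cos(a),r*np.sin(a),.235,y0-(a0-a))
rel([pol(.52,1.12),pol(.4,.98)]+[pol(.385,a) for a in np.arange(.9,-.41,-.1)]+[(0.573,-.2355,.235,y0-1.64)])
E
```

```text
[ 0.  -0.   7.3] [ -65 -134   -8]
[ 0.  -0.  15.3] [-105 -264   -8]
[ 0.  -0.  19.9] [-131 -288   -8]
[ 0.  -0.  25.6] [-166 -303   -8]
[ 0.  -0.  31.3] [-200 -321   -8]
[ 0.  -0.  37.1] [-232 -343   -8]
[ 0.  -0.  42.8] [-261 -367   -8]
[ 0.  -0.  48.5] [-288 -395   -8]
[ 0.  -0.  54.2] [-312 -425   -8]
[ 0. -0. 60.] [-333 -457   -8]
[-0.  -0.  65.7] [-351 -491   -8]
[-0.  -0.  71.4] [-365 -527   -8]
[-0.  -0.  77.2] [-375 -564   -8]
[-0.  -0.  82.9] [-382 -602   -8]
[-0.  -0.  88.6] [-385 -640   -8]
[-0.  -0.  94.4] [-384 -679   -8]
[-0. -0. 94.] [-618 -690   -8]
```

Call:
{"name": "send_rows", "arguments": {
  "deltas": [
    [[0, 0, 1.5, -13, -27, -2, 70], [0, 0, 3, -26, -54, -4, 70], [0, 0, 4.5, -39, -80, -6, 70], [0, 0, 6, -52, -107, -8, 70], [0, 0, 7.3, -65, -134, -8, 70], [0, 0, 9.3, -75, -166, -8, 70], [0, 0, 11.3, -85, -199, -8, 70], [0, 0, 13.3, -95, -231, -8, 70], [0, 0, 15.3, -105, -264, -8, 70], [0, 0, 20, -131, -288, -8, 70], [0, 0, 25.6, -166, -303, -8, 70], [0, 0, 31.3, -200, -321, -8, 70]]
  ]
}}

```text
t: 2.65
tcp_pos: [0.2954, 0.2474, 0.236]
orientation: [3.14, -0.001, 2.268]
ft_force: [0.7, 0.1, 0.8]
width: 0.0699
```

```bash
python3 - <<'E'
from h import *
y0=2.817;a0=1.247
pol=lambda r,a:(r*np.cos(a),r*np.sin(a),.235,y0-(a0-a))
s=readout.read_state();print(s['t'],s['tcp_pos'],s['orientation'],s['joint_pos'],s['ft_force'])
rel([pol(.385,a) for a in np.arange(.6,-.41,-.1)]+[(0.573,-.2355,.235,y0-1.64)])
r=capture('scene');cv2.imwrite('pics/s1.png',r['frame'][:,:,::-1])
E
```

```text
2.65 [0.29539882 0.2474054  0.23599788] [ 3.13977117e+00 -5.00474603e-04  2.26767647e+00] [-0.96304424  0.24697818  0.239369    2.19233395 -0.08979743  0.70920508
  0.03431949] [0.74841558 0.06140885 0.8161057 ]
[ 0.1 -0.   5.6] [-37  -2   1]
[ 0.1 -0.  11.3] [-75  -8   1]
[ 0.1 -0.  17.1] [-113  -17    1]
[ 0.1 -0.  22.8] [-149  -30    1]
[ 0.1 -0.1 28.5] [-184  -47    1]
[ 0.1 -0.1 34.2] [-217  -67    1]
[ 0.1 -0.1 40. ] [-247  -90    1]
[ 0.1 -0.1 45.7] [-275 -116    1]
[ 0.1 -0.1 51.4] [-301 -145    1]
[ 0.1 -0.1 57.2] [-323 -176    1]
[ 0.1 -0.1 62.9] [-343 -210    0]
[ 0.1 -0.1 62.5] [-548  -97    1]
```

View pics/s1.png

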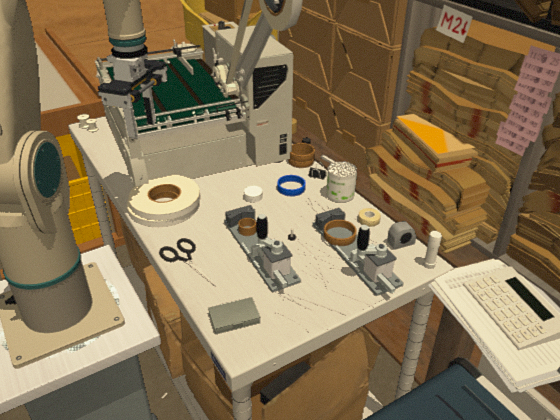

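Call:
{"name": "send_rows", "arguments": {
  "deltas": [
    [[0, 0, 5.6, -37, -2, 1, 70], [0, 0, 11.3, -75, -8, 1, 70], [0, 0, 17, -113, -17, 1, 70], [0, 0, 22.8, -149, -30, 1, 70], [0, 0, 28.5, -184, -47, 1, 70], [0, 0, 34, -217, -67, 1, 70], [0, 0, 40, -247, -90, 1, 70], [0, 0, 45.7, -275, -116, 1, 70], [0, 0, 51.4, -301, -145, 1, 70], [0, 0, 57, -323, -176, 1, 70], [0, 0, 62.5, -343, -200, 1, 70], [0, 0, 62.5, -370, -200, 1, 70]]
  ]
}}

```text
t: 3.9
tcp_pos: [0.3773, -0.1656, 0.2347]
orientation: [-3.14, -0.0, 1.174]
ft_force: [0.9, 0.3, 0.2]
width: 0.0696
```

```bash
python3 - <<'E'
from h import *
y0=2.817
s=readout.read_state();print(s['t'],s['tcp_pos'],s['orientation'],s['joint_pos'],s['ft_force'])
rel([(0.573,-.2355,.18,y0-1.64)])
r=capture('wrist');cv2.imwrite('pics/w2.png',r['frame'][:,:,::-1])
r=capture('scene');cv2.imwrite('pics/s2.png',r['frame'][:,:,::-1])
E
```

```text
3.9 [ 0.37730793 -0.16562279  0.23470939] [-3.14016402e+00 -4.63310648e-04  1.17374687e+00] [-0.13832382  0.33423529  0.63733333  2.13864252 -0.28985757  0.75349927
  0.2894465 ] [0.8507394  0.32587837 0.2488974 ]
[-0.1 -0.  -0.2] [ 11 208  54]
```

View pics/w2.png

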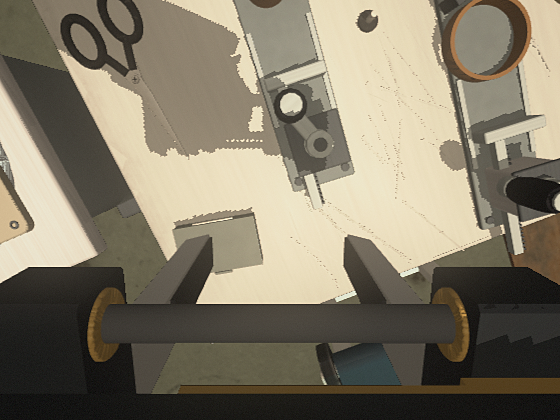

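View pics/s2.png

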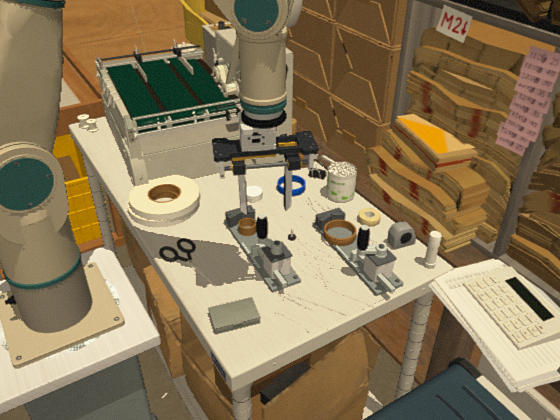

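Call:
{"name": "send_rows", "arguments": {
  "deltas": [
    [[0, 0, 0, 1, 25, 0, 70], [0, 0, 0, 2, 50, 0, 70], [0, 0, 0, 3, 80, 0, 70], [0, 0, 0, 5, 110, 0, 70], [0, 0, 0, 7, 140, 5, 70], [0, 0, 0, 9, 170, 15, 70], [0, 0, 0, 10, 195, 30, 70], [0, 0, 0, 11, 208, 40, 70], [0, 0, 0, 11, 208, 40, 70], [0, 0, 0, 11, 208, 40, 70]]
  ]
}}

```text
t: 5.0
tcp_pos: [0.5751, -0.2324, 0.1943]
orientation: [-3.14, 0.0, 1.18]
ft_force: [-0.2, -0.1, -0.3]
width: 0.0701
```

```bash
python3 - <<'E'
from h import *
s=readout.read_state();print(s['t'],s['tcp_pos'],s['orientation'],s['joint_pos'],s['ft_force'])
for c in('wrist','scene','top'):
    r=capture(c);cv2.imwrite('pics/%s3.png'%c,r['frame'][:,:,::-1])
    for l in('wide_sleeve','wide_axis'): print(c,l,[(np.round(d['point'],3),round(d['confidence'],2)) for d in nets.pinpoint(c,l)])
rel([(0.573,-.2355,.118,1.177)])
E
```

```text
5.0 [ 0.57510897 -0.23238251  0.19432429] [-3.13969971e+00  1.78585559e-05  1.17965151e+00] [ 0.01710923  0.68005112  0.54380354  1.64871923 -0.41682268  0.93280904
  0.32389835] [-0.15703381 -0.07220123 -0.28904521]
wrist wide_sleeve [(array([ 0.574, -0.239,  0.109]), 0.8)]
wrist wide_axis [(array([ 0.608, -0.253,  0.111]), 0.89)]
scene wide_sleeve [(array([ 0.574, -0.237,  0.11 ]), 0.56)]
scene wide_axis [(array([ 0.611, -0.258,  0.11 ]), 0.62)]
top wide_sleeve []
top wide_axis []
[ 0.  -0.   0.2] [-4 -2 77]
```

View pics/wrist3.png

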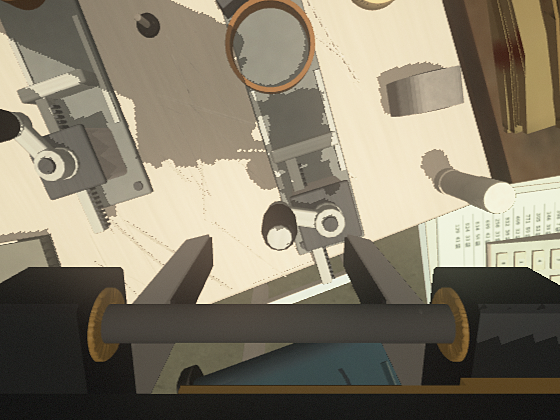

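View pics/scene3.png

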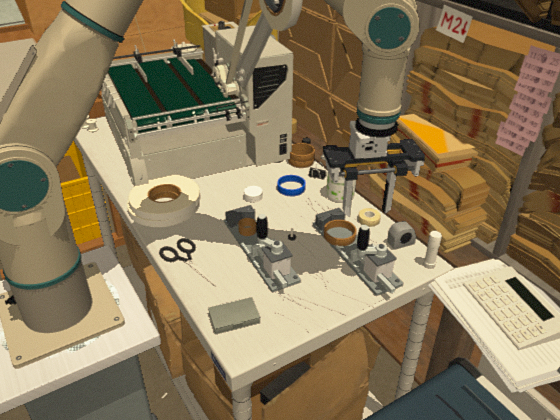

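View pics/top3.png

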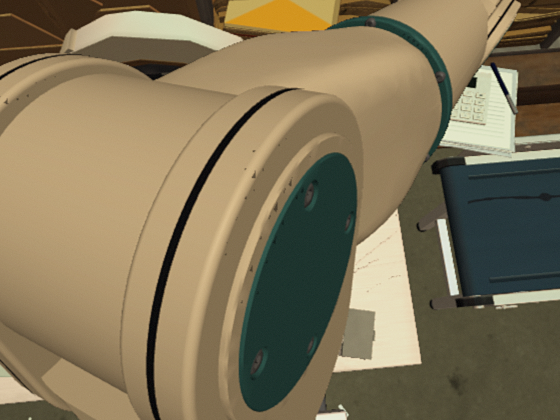

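```bash
python3 - <<'E'
from h import *
np.set_printoptions(precision=4,suppress=True)
w=capture('wrist')
a=cv2.resize(w['frame'][180:290,230:370,::-1],None,fx=5,fy=5,interpolation=cv2.INTER_CUBIC);cv2.imwrite('pics/wz3.png',a)
print(atz(w,(279.5,238.5),.14),atz(w,(329,223),.091),atz(w,(270,45),.02))
print(ray(w,(0,0))[0])
E
```

```text
[ 0.576  -0.2353  0.14  ] [ 0.6099 -0.253   0.091 ] [ 0.6213 -0.1051  0.02  ]
[ 0.6009 -0.1716  0.3521]
```

View pics/wz3.png

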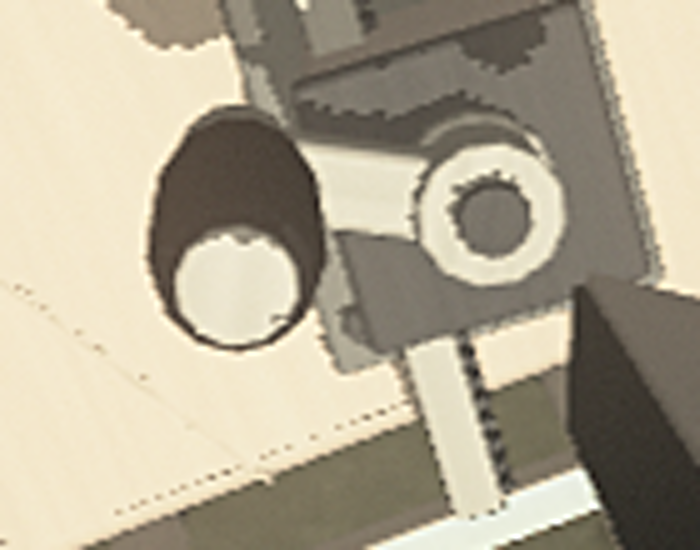

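Call:
{"name": "send_rows", "arguments": {
  "deltas": [
    [[0, 0, 0, -4, 0, 10, 70], [0, 0, 0, -4, 0, 25, 70], [0, 0, 0, -4, 0, 45, 70], [0, 0, 0, -4, 0, 63, 70], [0, 0, 0, -4, 0, 75, 70], [0, 0, 0, -4, 0, 76, 70], [0, 0, 0, -4, 0, 76, 40]]
  ],
  "force": 30
}}

```text
t: 6.2
tcp_pos: [0.5745, -0.2369, 0.118]
orientation: [-3.141, 0.0, 1.179]
ft_force: [0.3, -0.4, 0.5]
width: 0.065
```

```bash
python3 - <<'E'
from h import *
s=readout.read_state();print(s['t'],s['tcp_pos'],s['orientation'],s['ft_force'],s['width'])
for c in('wrist','scene'):
    r=capture(c);cv2.imwrite('pics/%s4.png'%c,r['frame'][:,:,::-1])
E
```

```text
6.2 [ 0.57451034 -0.23687335  0.118015  ] [-3.14085532e+00  2.50443867e-04  1.17933594e+00] [ 0.25678972 -0.3864098   0.51075473] 0.06499166458795798
```

View pics/wrist4.png

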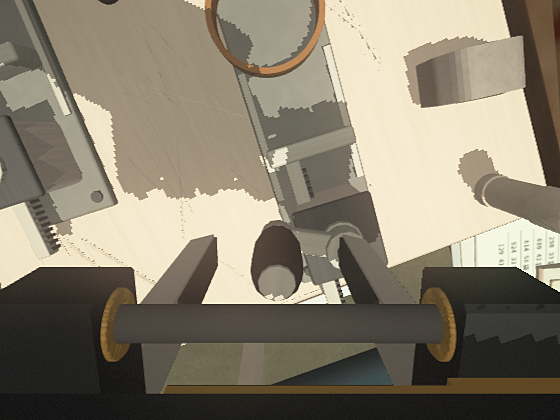

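View pics/scene4.png

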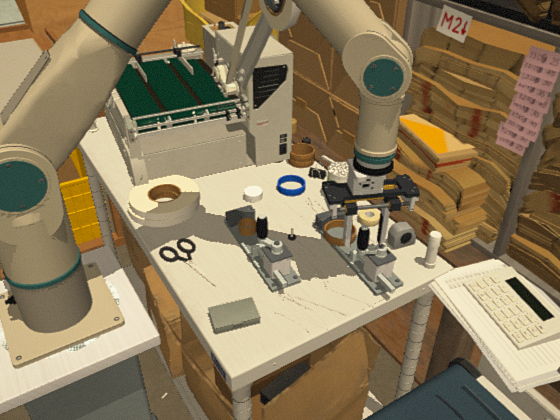

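Call:
{"name": "send_rows", "arguments": {
  "deltas": [
    [[0, 0, 0, 0, 0, 0, 30], [0, 0, 0, 0, 0, 0, 15], [0, 0, 0, 0, 0, 0, 15], [0, 0, 0, 0, 0, 0, 15], [0, 0, 0, 0, 0, 0, 15], [0, 0, 0, 0, 0, 0, 15], [0, 0, 0, 0, 0, 0, 15]]
  ],
  "force": 30
}}

```text
t: 7.0
tcp_pos: [0.5742, -0.2364, 0.1186]
orientation: [-3.14, -0.0, 1.18]
ft_force: [-2.7, 1.9, 4.8]
width: 0.0234
```

```bash
python3 - <<'E'
from h import *
s=readout.read_state();print(s['t'],s['tcp_pos'],s['orientation'],s['ft_force'],s['width'])
for c in('wrist','scene'):
    r=capture(c);cv2.imwrite('pics/%s5.png'%c,r['frame'][:,:,::-1])
    for l in('wide_sleeve','wide_axis'): print(c,l,[(np.round(d['point'],3),round(d['confidence'],2)) for d in nets.pinpoint(c,l)])
E
```

```text
7.0 [ 0.57420047 -0.23636976  0.11861094] [-3.14040767e+00 -3.88896449e-04  1.17969543e+00] [-2.6833929   1.90106153  4.82404615] 0.02341310941722034
wrist wide_sleeve [(array([ 0.576, -0.238,  0.112]), 0.67)]
wrist wide_axis [(array([ 0.61 , -0.255,  0.112]), 0.87)]
scene wide_sleeve [(array([ 0.574, -0.239,  0.11 ]), 0.46)]
scene wide_axis [(array([ 0.61 , -0.255,  0.111]), 0.86)]
```

View pics/wrist5.png

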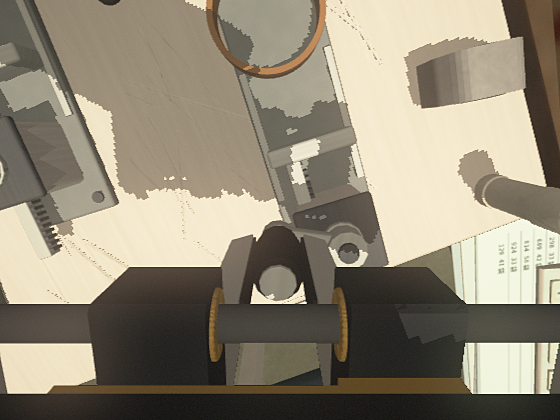

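```bash
cat >> h.py <<'E'
def arc(C,cmd,yaw,a0,a1,n,r=.040):
    "a: world crank angle (pos = C + r(-cos a, sin a)); shifts from cmd in tool axes mm"
    tx=np.array([np.cos(yaw),np.sin(yaw)]);ty=np.array([np.sin(yaw),-np.cos(yaw)])
    for a in np.linspace(a0,a1,n+1)[1:]:
        p=np.array(C)+r*np.array([-np.cos(a),np.sin(a)])-cmd
        print([0,0,0,round(1e3*p@tx,1),round(1e3*p@ty,1),0,15],end=', ')
    print('\nlast world',p+cmd)
E
python3 - <<'E'
from h import *
C=np.array([.609,-.2545]);cmd=np.array([.5744,-.2366])
d=cmd-C;print(np.hypot(*d),np.arctan2(d[1],-d[0]))
arc(C,cmd,1.18,.48,1.5,12)
E
```

```text
0.03895600082143953 0.4774240049067283
[0, 0, 0, np.float64(3.6), np.float64(-0.6), 0, 15], [0, 0, 0, np.float64(6.9), np.float64(0.1), 0, 15], [0, 0, 0, np.float64(10.1), np.float64(1.2), 0, 15], [0, 0, 0, np.float64(13.3), np.float64(2.4), 0, 15], [0, 0, 0, np.float64(16.3), np.float64(4.0), 0, 15], [0, 0, 0, np.float64(19.2), np.float64(5.8), 0, 15], [0, 0, 0, np.float64(21.9), np.float64(7.8), 0, 15], [0, 0, 0, np.float64(24.5), np.float64(10.1), 0, 15], [0, 0, 0, np.float64(26.8), np.float64(12.5), 0, 15], [0, 0, 0, np.float64(28.9), np.float64(15.2), 0, 15], [0, 0, 0, np.float64(30.8), np.float64(18.0), 0, 15], [0, 0, 0, np.float64(32.4), np.float64(21.0), 0, 15], 
last world [ 0.60617051 -0.2146002 ]
```

Call:
{"name": "send_rows", "arguments": {
  "deltas": [
    [[0, 0, 0, 3.5, 0, 0, 15], [0, 0, 0, 7, 0.5, 0, 15], [0, 0, 0, 10, 1.2, 0, 15], [0, 0, 0, 13.3, 2.4, 0, 15], [0, 0, 0, 16.3, 4, 0, 15], [0, 0, 0, 19.2, 5.8, 0, 15], [0, 0, 0, 22, 7.8, 0, 15], [0, 0, 0, 24.5, 10, 0, 15], [0, 0, 0, 26.8, 12.5, 0, 15], [0, 0, 0, 29, 15.2, 0, 15], [0, 0, 0, 30.8, 18, 0, 15], [0, 0, 0, 32.4, 21, 0, 15]]
  ]
}}

```text
t: 8.5
tcp_pos: [0.6063, -0.2163, 0.1186]
orientation: [3.141, 0.002, 1.179]
ft_force: [-3.7, -5.3, 2.7]
width: 0.0235
```

```bash
python3 - <<'E'
from h import *
s=readout.read_state();print(s['t'],s['tcp_pos'],s['orientation'],s['ft_force'],s['wrist_torque'],s['width'])
for c in('wrist',):
    r=capture(c);cv2.imwrite('pics/%s6.png'%c,r['frame'][:,:,::-1])
    for l in('wide_sleeve','wide_axis'): print(c,l,[(np.round(d['point'],3),round(d['confidence'],2)) for d in nets.pinpoint(c,l)])
C=np.array([.609,-.2545]);cmd=C+.04*np.array([-np.cos(1.5),np.sin(1.5)])
arc(C,cmd,1.18,1.5,2.94,12)
E
```

```text
8.5 [ 0.60628288 -0.21628959  0.11859391] [3.14112943e+00 2.18714042e-03 1.17887045e+00] [-3.6565875  -5.34371471  2.65405974] [-1.34136342  0.80727965 -0.05262431] 0.02350211611008213
wrist wide_sleeve [(array([ 0.605, -0.221,  0.109]), 0.57)]
wrist wide_axis []
[0, 0, 0, np.float64(1.9), np.float64(4.4), 0, 15], [0, 0, 0, np.float64(3.2), np.float64(9.0), 0, 15], [0, 0, 0, np.float64(4.0), np.float64(13.8), 0, 15], [0, 0, 0, np.float64(4.2), np.float64(18.6), 0, 15], [0, 0, 0, np.float64(3.8), np.float64(23.3), 0, 15], [0, 0, 0, np.float64(2.9), np.float64(28.0), 0, 15], [0, 0, 0, np.float64(1.4), np.float64(32.6), 0, 15], [0, 0, 0, np.float64(-0.7), np.float64(36.9), 0, 15], [0, 0, 0, np.float64(-3.2), np.float64(41.0), 0, 15], [0, 0, 0, np.float64(-6.2), np.float64(44.7), 0, 15], [0, 0, 0, np.float64(-9.7), np.float64(48.1), 0, 15], [0, 0, 0, np.float64(-13.5), np.float64(51.0), 0, 15], 
last world [ 0.64818996 -0.2464908 ]
```

View pics/wrist6.png

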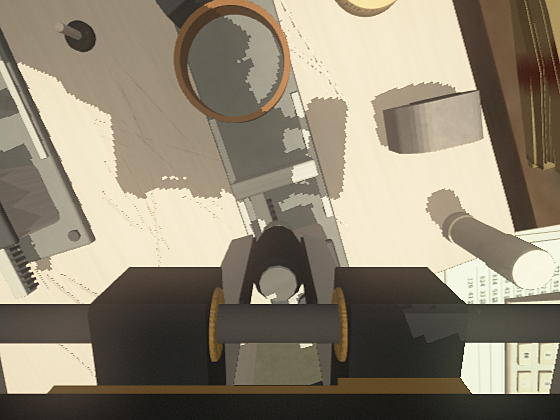

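```bash
python3 - <<'E'
from h import *
C=np.array([.609,-.256]);cmd=np.array([.6062,-.2146])
arc(C,cmd,1.18,1.5,2.94,12)
E
```

```text
[0, 0, 0, np.float64(0.5), np.float64(5.0), 0, 15], [0, 0, 0, np.float64(1.8), np.float64(9.6), 0, 15], [0, 0, 0, np.float64(2.6), np.float64(14.3), 0, 15], [0, 0, 0, np.float64(2.8), np.float64(19.1), 0, 15], [0, 0, 0, np.float64(2.4), np.float64(23.9), 0, 15], [0, 0, 0, np.float64(1.5), np.float64(28.6), 0, 15], [0, 0, 0, np.float64(-0.0), np.float64(33.1), 0, 15], [0, 0, 0, np.float64(-2.1), np.float64(37.5), 0, 15], [0, 0, 0, np.float64(-4.6), np.float64(41.5), 0, 15], [0, 0, 0, np.float64(-7.6), np.float64(45.3), 0, 15], [0, 0, 0, np.float64(-11.1), np.float64(48.6), 0, 15], [0, 0, 0, np.float64(-14.9), np.float64(51.5), 0, 15], 
last world [ 0.64818996 -0.2479908 ]
```

Call:
{"name": "send_rows", "arguments": {
  "deltas": [
    [[0, 0, 0, 0.5, 5, 0, 15], [0, 0, 0, 1.8, 9.6, 0, 15], [0, 0, 0, 2.6, 14.3, 0, 15], [0, 0, 0, 2.8, 19, 0, 15], [0, 0, 0, 2.4, 23.9, 0, 15], [0, 0, 0, 1.5, 28.6, 0, 15], [0, 0, 0, 0, 33, 0, 15], [0, 0, 0, -2, 37.5, 0, 15], [0, 0, 0, -4.6, 41.5, 0, 15], [0, 0, 0, -7.6, 45.3, 0, 15], [0, 0, 0, -11, 48.6, 0, 15], [0, 0, 0, -15, 51.5, 0, 15]]
  ]
}}

```text
t: 9.85
tcp_pos: [0.6476, -0.2457, 0.1185]
orientation: [-3.137, -0.003, 1.181]
ft_force: [-6.0, 1.7, 9.0]
width: 0.0235
```

```bash
python3 - <<'E'
from h import *
s=readout.read_state();print(s['t'],s['tcp_pos'],s['orientation'],s['ft_force'],s['wrist_torque'],s['width'],s['joint_pos'])
for c in('wrist','scene'):
    r=capture(c);cv2.imwrite('pics/%s7.png'%c,r['frame'][:,:,::-1])
    for l in('wide_sleeve','wide_axis','wide_core_center'): print(c,l,[(np.round(d['point'],3),round(d['confidence'],2)) for d in nets.pinpoint(c,l)])
C=np.array([.609,-.256]);cmd=np.array([.6482,-.248])
arc(C,cmd,1.18,2.94,4.38,12)
E
```

```text
9.85 [ 0.6475555  -0.24572793  0.11854643] [-3.13697176 -0.00315298  1.18071604] [-6.02263135  1.73717835  8.99458784] [ 0.36319795  1.43492501 -0.03004554] 0.023541372973123316 [ 0.06214134  0.86332539  0.49421645  1.48383044 -0.47435593  0.91998943
  0.31229266]
wrist wide_sleeve [(array([ 0.648, -0.247,  0.11 ]), 0.83)]
wrist wide_axis []
wrist wide_core_center []
scene wide_sleeve [(array([ 0.646, -0.246,  0.11 ]), 0.76)]
scene wide_axis [(array([ 0.61 , -0.257,  0.111]), 0.74)]
scene wide_core_center [(array([ 0.619, -0.111,  0.02 ]), 0.93), (array([0.639, 0.134, 0.011]), 0.69)]
[0, 0, 0, np.float64(-4.1), np.float64(2.4), 0, 15], [0, 0, 0, np.float64(-8.5), np.float64(4.3), 0, 15], [0, 0, 0, np.float64(-13.1), np.float64(5.7), 0, 15], [0, 0, 0, np.float64(-17.8), np.float64(6.6), 0, 15], [0, 0, 0, np.float64(-22.6), np.float64(6.8), 0, 15], [0, 0, 0, np.float64(-27.4), np.float64(6.5), 0, 15], [0, 0, 0, np.float64(-32.1), np.float64(5.6), 0, 15], [0, 0, 0, np.float64(-36.7), np.float64(4.1), 0, 15], [0, 0, 0, np.float64(-41.1), np.float64(2.1), 0, 15], [0, 0, 0, np.float64(-45.2), np.float64(-0.4), 0, 15], [0, 0, 0, np.float64(-48.9), np.float64(-3.3), 0, 15], [0, 0, 0, np.float64(-52.3), np.float64(-6.7), 0, 15], 
last world [ 0.62205209 -0.29381062]
```

View pics/wrist7.png

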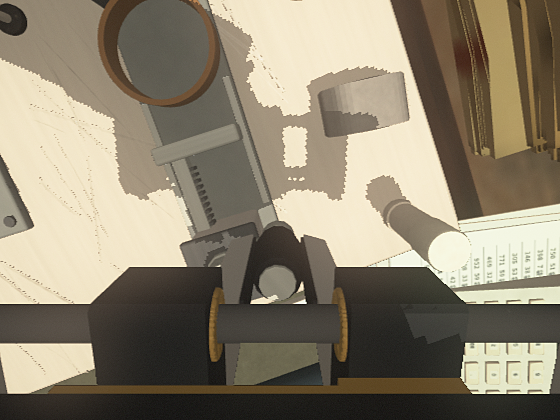

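View pics/scene7.png

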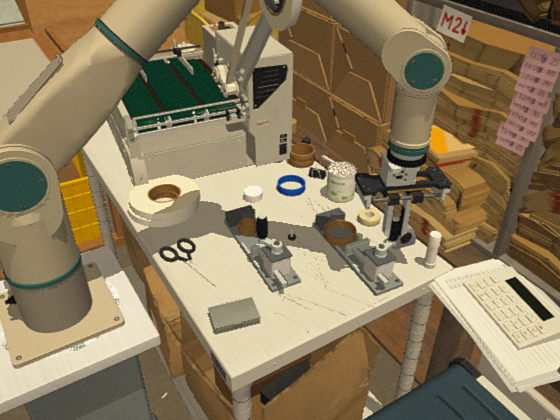

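```bash
python3 - <<'E'
from h import *
s=capture('scene')
b=atz(s,(428,265),0);print(b)
for uv in((435,233),):
    o,d=ray(s,uv);k=(b[1]-o[1])/d[1];print(o+k*d)
print(readout.read_state()['t'])
E
```

```text
[ 7.32886143e-01 -2.86194157e-01  1.11022302e-16]
[ 0.73252115 -0.28619416  0.09127912]
10.3
```

Call:
{"name": "send_rows", "arguments": {
  "deltas": [
    [[0, 0, 0, -4, 2.4, 0, 15], [0, 0, 0, -8.5, 4.3, 0, 15], [0, 0, 0, -13, 5.7, 0, 15], [0, 0, 0, -17.8, 6.6, 0, 15], [0, 0, 0, -22.6, 6.8, 0, 15], [0, 0, 0, -27.4, 6.5, 0, 15]]
  ]
}}

```text
t: 10.9
tcp_pos: [0.646, -0.2715, 0.1186]
orientation: [-3.141, -0.007, 1.182]
ft_force: [0.6, 3.9, 5.0]
width: 0.0236
```

```bash
python3 - <<'E'
from h import *
s=readout.read_state();print(s['t'],s['ft_force'],s['joint_pos'])
C=np.array([.609,-.256]);cmd=C+.04*np.array([-np.cos(3.66),np.sin(3.66)])
arc(C,cmd,1.18,3.66,5.1,12)
E
```

```text
10.9 [0.58195298 3.91439977 5.02967102] [ 0.10523155  0.87117488  0.48877506  1.46137822 -0.47360304  0.92887027
  0.34494138]
[0, 0, 0, np.float64(-4.7), np.float64(-0.9), 0, 15], [0, 0, 0, np.float64(-9.3), np.float64(-2.3), 0, 15], [0, 0, 0, np.float64(-13.7), np.float64(-4.3), 0, 15], [0, 0, 0, np.float64(-17.7), np.float64(-6.8), 0, 15], [0, 0, 0, np.float64(-21.5), np.float64(-9.8), 0, 15], [0, 0, 0, np.float64(-24.9), np.float64(-13.2), 0, 15], [0, 0, 0, np.float64(-27.9), np.float64(-17.0), 0, 15], [0, 0, 0, np.float64(-30.3), np.float64(-21.1), 0, 15], [0, 0, 0, np.float64(-32.3), np.float64(-25.5), 0, 15], [0, 0, 0, np.float64(-33.7), np.float64(-30.0), 0, 15], [0, 0, 0, np.float64(-34.6), np.float64(-34.8), 0, 15], [0, 0, 0, np.float64(-34.9), np.float64(-39.5), 0, 15], 
last world [ 0.59388089 -0.29303259]
```

Call:
{"name": "send_rows", "arguments": {
  "deltas": [
    [[0, 0, 0, -4.7, -0.9, 0, 15], [0, 0, 0, -9.3, -2.3, 0, 15], [0, 0, 0, -13.7, -4.3, 0, 15], [0, 0, 0, -17.7, -6.8, 0, 15], [0, 0, 0, -21.5, -9.8, 0, 15], [0, 0, 0, -25, -13.2, 0, 15], [0, 0, 0, -28, -17, 0, 15], [0, 0, 0, -30.3, -21, 0, 15], [0, 0, 0, -32.3, -25.5, 0, 15], [0, 0, 0, -33.7, -30, 0, 15], [0, 0, 0, -34.6, -34.8, 0, 15], [0, 0, 0, -35, -39.5, 0, 15]]
  ]
}}

```text
t: 12.1
tcp_pos: [0.594, -0.2936, 0.1186]
orientation: [3.141, 0.0, 1.18]
ft_force: [5.1, 2.5, 4.3]
width: 0.0237
```

```bash
python3 - <<'E'
from h import *
s=readout.read_state();print(s['t'],s['tcp_pos'],s['orientation'],s['ft_force'],s['wrist_torque'],s['width'])
for c in('wrist','scene'):
    r=capture(c);cv2.imwrite('pics/%s8.png'%c,r['frame'][:,:,::-1])
    for l in('wide_sleeve','wide_axis','wide_core_center'): print(c,l,[(np.round(d['point'],3),round(d['confidence'],2)) for d in nets.pinpoint(c,l)])
d=s['tcp_pos'][:2]-[.609,-.256];print(np.hypot(*d),np.arctan2(d[1],-d[0])%(2*np.pi)-.088)
C=np.array([.609,-.256]);cmd=C+.04*np.array([-np.cos(5.1),np.sin(5.1)])
arc(C,cmd,1.18,5.1,6.06,10)
E
```

```text
12.1 [ 0.59399362 -0.29364373  0.1185844 ] [3.14064362e+00 4.10957741e-04 1.17956734e+00] [5.05002896 2.45372128 4.27393091] [ 0.33892545 -0.96333175 -0.03527209] 0.02367728520689575
wrist wide_sleeve [(array([ 0.594, -0.295,  0.113]), 0.66)]
wrist wide_axis [(array([ 0.61 , -0.257,  0.108]), 0.82)]
wrist wide_core_center []
scene wide_sleeve [(array([ 0.59 , -0.293,  0.108]), 0.67)]
scene wide_axis [(array([ 0.608, -0.257,  0.11 ]), 0.57)]
scene wide_core_center [(array([ 0.618, -0.108,  0.019]), 0.8), (array([0.64 , 0.133, 0.011]), 0.6), (array([ 0.589, -0.296,  0.113]), 0.49)]
0.04052457832831777 5.003724224391104
[0, 0, 0, np.float64(0.2), np.float64(-3.8), 0, 15], [0, 0, 0, np.float64(0.7), np.float64(-7.6), 0, 15], [0, 0, 0, np.float64(1.6), np.float64(-11.4), 0, 15], [0, 0, 0, np.float64(2.9), np.float64(-15.0), 0, 15], [0, 0, 0, np.float64(4.5), np.float64(-18.5), 0, 15], [0, 0, 0, np.float64(6.4), np.float64(-21.8), 0, 15], [0, 0, 0, np.float64(8.6), np.float64(-24.9), 0, 15], [0, 0, 0, np.float64(11.1), np.float64(-27.8), 0, 15], [0, 0, 0, np.float64(13.9), np.float64(-30.5), 0, 15], [0, 0, 0, np.float64(17.0), np.float64(-32.8), 0, 15], 
last world [ 0.56999211 -0.26485348]
```

View pics/wrist8.png

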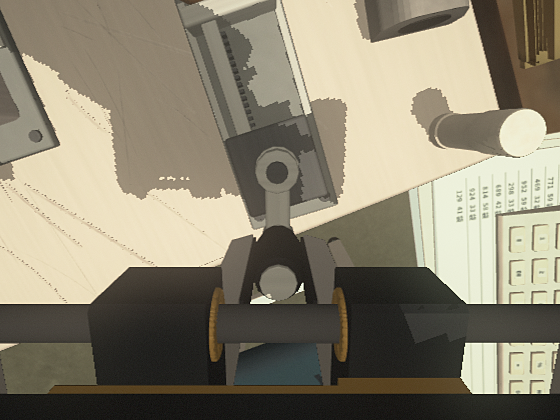

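View pics/scene8.png

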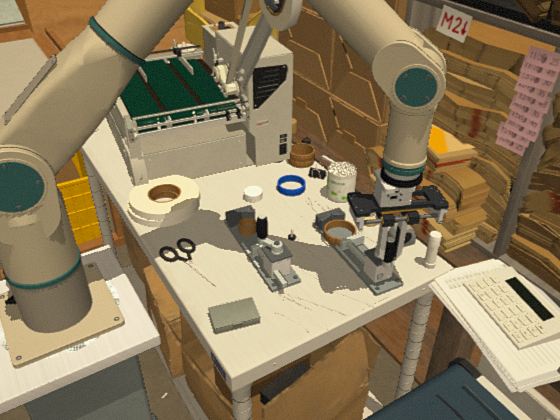

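Call:
{"name": "send_rows", "arguments": {
  "deltas": [
    [[0, 0, 0, 0.2, -3.8, 0, 15], [0, 0, 0, 0.7, -7.6, 0, 15], [0, 0, 0, 1.6, -11.4, 0, 15], [0, 0, 0, 2.9, -15, 0, 15], [0, 0, 0, 4.5, -18.5, 0, 15], [0, 0, 0, 6.4, -21.8, 0, 15], [0, 0, 0, 8.6, -25, 0, 15], [0, 0, 0, 11, -27.8, 0, 15], [0, 0, 0, 11, -27.8, 0, 15]]
  ]
}}

```text
t: 13.4
tcp_pos: [0.5724, -0.273, 0.1186]
orientation: [3.141, 0.001, 1.18]
ft_force: [4.5, -2.8, 4.4]
width: 0.0236
```

```bash
python3 - <<'E'
from h import *
s=readout.read_state();print(s['t'],s['tcp_pos'],s['orientation'],s['ft_force'],s['wrist_torque'],s['width'])
d=s['tcp_pos'][:2]-[.609,-.256];print(np.hypot(*d),np.arctan2(d[1],-d[0])%(2*np.pi)-.088)
r=capture('wrist');cv2.imwrite('pics/wrist9.png',r['frame'][:,:,::-1])
for c in('scene','wrist','top'):
    r=capture(c)
    print([(np.round(d['point'],3),round(d['confidence'],2)) for d in nets.pinpoint(c,'wide_core_center')])
E
```

```text
13.4 [ 0.57235586 -0.27299468  0.11858039] [3.14101370e+00 1.09977490e-03 1.17963406e+00] [ 4.45309105 -2.79012376  4.43045967] [-0.51813506 -0.87311646  0.0472323 ] 0.023624019736036138
0.04039321505767143 5.760934416844718
[(array([0.639, 0.134, 0.009]), 0.86), (array([ 0.622, -0.102,  0.022]), 0.75)]
[]
[]
```

View pics/wrist9.png

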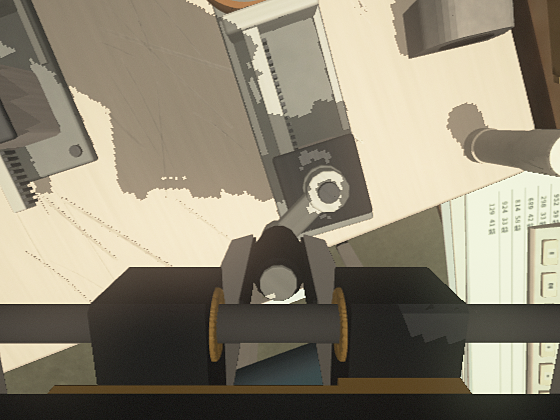

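Call:
{"name": "send_rows", "arguments": {
  "deltas": [
    [[0, 0, 0, 1, -1, 0, 15], [0, 0, 0, 2, -1.9, 0, 15], [0, 0, 0, 2.9, -2.7, 0, 15], [0, 0, 0, 3.8, -3.4, 0, 15], [0, 0, 0, 4.7, -4, 0, 15], [0, 0, 0, 4.7, -4, 0, 15]]
  ]
}}

```text
t: 14.35
tcp_pos: [0.5717, -0.2714, 0.1187]
orientation: [3.135, 0.006, 1.178]
ft_force: [7.4, -9.5, -1.4]
width: 0.0234
```

```bash
python3 - <<'E'
from h import *
s=readout.read_state();print(s['t'],s['tcp_pos'],s['ft_force'],s['wrist_torque'],s['width'])
d=s['tcp_pos'][:2]-[.609,-.256];print(np.hypot(*d),np.arctan2(d[1],-d[0])%(2*np.pi)-.088)
E
```

```text
14.35 [ 0.57167956 -0.27139789  0.11869111] [ 7.37559132 -9.53073456 -1.38374526] [-2.149109   -1.49071644  0.01351079] 0.02338668335870236
0.04037214248454417 5.8038762721611254
```

Call:
{"name": "send_rows", "arguments": {
  "deltas": [
    [[0, 0, 0, -1.2, 1, 0, 15], [0, 0, 0, -2.4, 2, 0, 15], [0, 0, 0, -2.4, 2, 0, 30], [0, 0, 0, -2.4, 2, 0, 45], [0, 0, 0, -2.4, 2, 0, 60], [0, 0, 0, -2.4, 2, 0, 60], [0, 0, 0, -2.4, 2, 0, 60], [0, 0, 0, -2.4, 2, 0, 60], [0, 0, 0, -2.4, 2, 0, 60]]
  ]
}}

```text
t: 15.25
tcp_pos: [0.5714, -0.2695, 0.1184]
orientation: [-3.141, -0.0, 1.18]
ft_force: [-0.8, -0.1, 0.7]
width: 0.0602
```

```bash
python3 - <<'E'
from h import *
s=readout.read_state();print(s['t'],s['tcp_pos'],s['ft_force'],s['wrist_torque'],s['width'])
r=capture('wrist');cv2.imwrite('pics/wrist10.png',r['frame'][:,:,::-1])
E
```

```text
15.25 [ 0.57142089 -0.26954961  0.11835219] [-0.83205025 -0.05769331  0.73411075] [-0.01608639  0.08738406 -0.01933671] 0.06020808531354897
```

View pics/wrist10.png

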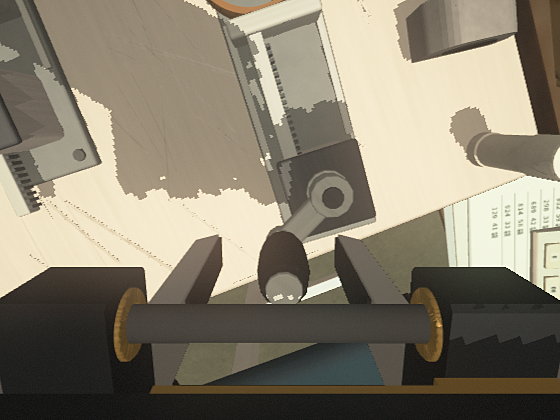

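Call:
{"name": "send_rows", "arguments": {
  "deltas": [
    [[0, 0, 0, 0, 0, -15, 60], [0, 0, 0, 0, 0, -40, 60], [0, 0, 0, 0, 0, -70, 60], [0, 0, 0, 0, 0, -100, 60], [0, 0, 0, 0, -30, -115, 60], [0, 0, 0, 0, -70, -115, 60], [0, 0, 0, 0, -110, -115, 60], [0, 0, 0, 0, -140, -115, 60], [0, 0, 0, 0, -160, -115, 60], [0, 0, 0, 0, -160, -115, 60], [0, 0, 0, 0, -160, -115, 60]]
  ]
}}

```text
t: 16.4
tcp_pos: [0.4248, -0.2091, 0.2346]
orientation: [3.139, -0.0, 1.18]
ft_force: [0.4, -0.1, 0.8]
width: 0.06
```

```bash
python3 - <<'E'
from h import *
np.set_printoptions(precision=4,suppress=True)
s=readout.read_state();print(s['t'],s['tcp_pos'],s['ft_force'],s['dq'])
for c in('wrist','scene','top'):
    r=capture(c);f=r['frame'][:,:,::-1];cv2.imwrite('pics/%s11.png'%c,f)
    if c=='scene':cv2.imwrite('pics/sz11.png',cv2.resize(f[190:310,290:450],None,fx=4.8,fy=4.8,interpolation=cv2.INTER_CUBIC))
    for l in('wide_sleeve','wide_axis','wide_core_center','small_sleeve'): print(c,l,[(np.round(d['point'],3),round(d['confidence'],2)) for d in nets.pinpoint(c,l)])
E
```

```text
16.4 [ 0.4248 -0.2091  0.2346] [ 0.4282 -0.1197  0.7809] [ 0.0057  0.0258 -0.0066 -0.027  -0.0031 -0.0065  0.0011]
wrist wide_sleeve [(array([ 0.572, -0.276,  0.111]), 0.95)]
wrist wide_axis [(array([ 0.61 , -0.254,  0.11 ]), 0.91)]
wrist wide_core_center []
wrist small_sleeve [(array([ 0.418, -0.092,  0.108]), 0.66)]
scene wide_sleeve [(array([ 0.574, -0.273,  0.114]), 0.5)]
scene wide_axis [(array([ 0.611, -0.258,  0.111]), 0.61)]
scene wide_core_center [(array([0.638, 0.132, 0.012]), 0.8), (array([ 0.621, -0.106,  0.021]), 0.69)]
scene small_sleeve [(array([ 0.414, -0.092,  0.109]), 0.68)]
top wide_sleeve []
top wide_axis [(array([ 0.604, -0.257,  0.108]), 0.91)]
top wide_core_center [(array([ 0.62 , -0.1  ,  0.021]), 0.75), (array([0.634, 0.133, 0.012]), 0.62)]
top small_sleeve [(array([ 0.419, -0.095,  0.11 ]), 0.6)]
```

View pics/wrist11.png

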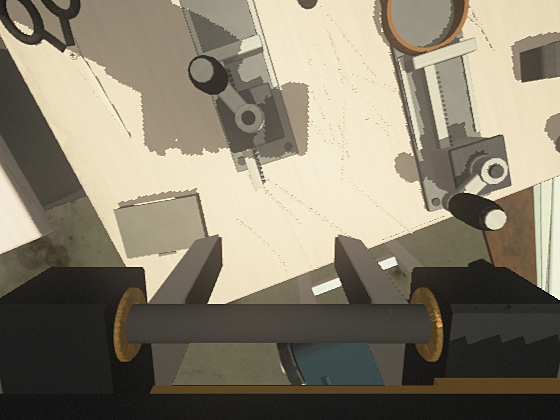

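View pics/sz11.png

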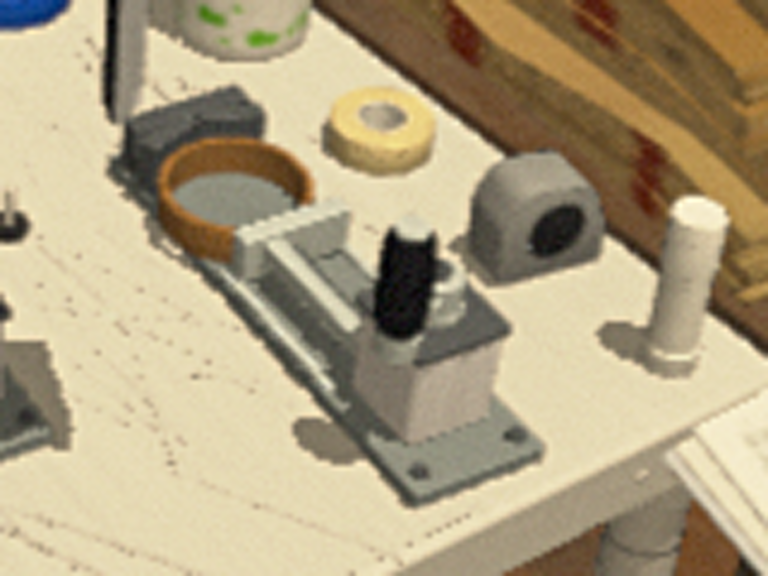

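View pics/top11.png

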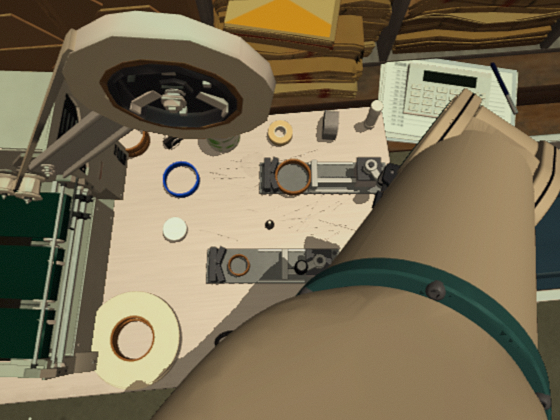

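```bash
python3 - <<'E'
from h import *
s=readout.read_state();print(s['t'],s['ft_force']); print(close_job())
E
```

```text
17.15 [ 0.35466683  0.55969547 -1.1945251 ]
the job is handed in; nothing more can be done
None
```

I gripped the black sleeve on the wide-core clamp and wound it clockwise from about 0.4 rad to the end stop. I then released it, lifted clear and handed the job in at about 17 s of the 42 s allowed.

**Crank:** The sleeve position puts the crank at about 5.75–5.8 rad, slightly under the nominal 5.87 but above the required 5.45. At the end, a 6 mm commanded push moved the sleeve only about 2 mm while the side force rose to about 12 N. I took that as the stop. The sleeve stayed there after I let go.

**Core:** It looks flat, with the sliding jaw touching it. The top camera puts its centre at about y = 156 mm and x = −3 mm from the crank axis, against a home of 154 mm and 0. The scene camera read about 6 mm less in y, around 150 mm, which is still within limits.

**Grip while winding:** The fingers stayed on the sleeve (23.5 mm opening) in every reading past 2.9 and 4.4 rad. I never measured the contact force itself.

**Other clamp:** The networks' estimates of the small sleeve shifted by up to 7 mm between the first and last pictures. That is under the 15 mm limit, and no force reading suggested the arm touched it.

**At hand-in:** The gripper was empty, raised and moved away, with only about 1 N showing on the wrist sensor.

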